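# Wedge a rocking footstool level and firm

## Task

The round footstool leans onto its one short leg, so that the opposite foot hangs in the air. Slide the thin end of the long wedge along the bench in under the short foot, from outside towards the middle of the stool, and ease it in gently until the stool sits level and firm with the opposite foot bearing on the bench; then leave the wedge lying there. Work with the wedge alone: do not touch the stool itself, do not shove it along the bench (its feet stay where they stand), keep the tin of tacks standing on its seat, and leave the other things on the bench where they are.

Things in the scene. Friction and masses are not known exactly. Their poses are not given: they have to be found in the camera images.
- stool: Round footstool, black ring and burlap pad, 268 mm wide, pad top 186 mm up when level, 1.0 to 1.4 kg, loose, four splayed round black legs. Origin: on its vertical axis at bench level; z up, +y to the short leg, -y to the far leg, +x and -x to the side legs. Level when z is vertical; at the start it leans 0.04 to 0.07 rad to +y, pivoting on the side feet.
- short_leg: The short leg: 28 mm thick, splayed 15 deg, end cut square to the leg, so it stands on its inner rim; the outer rim, 27 mm further out, is 5 to 6 mm off the bench at the start and lets the wedge in. Origin: lowest point of the inner rim, 148 mm from the stool's axis; axes as the stool's. 6 to 10 mm short (varies): so high is the origin when the stool is level.
- far_leg: The leg opposite, hanging at the start. Origin: where the lowest point of its foot should be, 150 mm from the stool's axis; the real foot, cut by hand, ends up to 2 mm above or below it (varies). While it hangs the wedge slides in with a light uneven push (2 to 6 N); once it bears, the push climbs within about 3 mm to 7 to 12 N, where the whole stool starts to skid: stop on that climb.
- side_foot_a (a point): Lowest point of the side foot on the stool's +x side, 150 mm from the axis. The side feet must not shift by more than 2 mm.
- side_foot_b (a point): The same on the stool's -x side.
- wedge: The long wedge: plain light wood, 165 mm long, 40 mm wide, lying flat on the bench; its top slopes evenly from 2 mm at the thin end to 18.5 mm at the thick end (1 in 10), 62 g. Origin: centre of its flat underside; +x along its length towards the thin end, z up. It can be gripped across its 40 mm width and pushed on its thick end. It does not slip back out when let go.
- wedge_tip (a point): Middle of the wedge's thin end, 82.5 mm from its origin, 1 mm above its underside.
- wedge_butt (a point): Middle of the wedge's upright thick end face (40 x 18.5 mm), 82.5 mm from its origin, 10 mm above its underside.
- tack_tin: Round steel tin of tacks, diameter 83 mm, 56 mm high, about 0.4 kg, standing loose on the stool's pad near the short leg. Origin: centre of its underside. It must stay standing on the seat.
- stub_wedge: Another wedge, too low for the job: 70 x 40 mm, 2 to 8 mm thick. Leave alone. Origin: centre of its underside.
- packing_slip: Flat plywood strip 120 x 40 x 5 mm. Leave alone. Origin: centre of its underside.
- tack_hammer: Tack hammer lying flat, 240 mm long, slim steel head 27 mm high. Leave alone. Origin: under the middle of the handle.
- webbing_stretcher: Flat wooden webbing stretcher (paddle), 240 x 92 x 22 mm. Leave alone. Origin: under its middle.
- twine_spool: Upright spool of twine, diameter 68 mm, 78 mm high. Leave alone. Origin: centre of its underside.
- torpedo_level: Short aluminium spirit level 230 x 24 mm, 46 mm high. Leave alone. Origin: centre of its underside.
- glue_jar: Clear jar with white cap, diameter 68 mm, 95 mm high. Leave alone. Origin: centre of its underside.
Not all that is in view belongs to the job. There is more than one size of the wedge; the job needs the largest.

How it is judged:
On the way:
1. the thin end of the wedge is in under the short foot, the wedge lying flat (horizontal distance between wedge_tip and short_leg below 0.02 m and angle between wedge's own z axis and vertical below 0.06 rad), for 0.1 s.
At the end, for the whole second after the job is handed in: Stool within 0.016 rad of level and at rest, its far foot bearing on the bench with over 0.8 N; the wedge lies flat (within 0.03 rad), released, under the short foot and carries over 1 N of it (angle between stool's own z axis and vertical below 0.016 rad and contact force between far_leg and anything else above 0.8 N and contact force between wedge and short_leg above 1 N and angle between wedge's own z axis and vertical below 0.03 rad and linear speed of each of stool, wedge below 0.01 m/s); the robot touches nothing.
It fails at once if the stool is shoved along the bench: a side foot shifts by more than 2 mm (distance of any of side_foot_a, side_foot_b from where it was at the start of the episode above 0.002 m).
It fails at once if the robot touches the stool with more than 2 N (contact force between any of the fingers, the arm and stool above 2 N).
It fails at once if the wedge is rammed against the stool with more than 18 N (contact force between wedge and stool above 18 N).
It fails at once if the tin of tacks tips, slides more than 30 mm or falls off the seat (angle between tack_tin's own z axis and vertical above 0.3 rad or distance of tack_tin from where it was at the start of the episode above 0.03 m).
It fails at once if another thing on the bench is moved by more than 15 mm (distance of any of stub_wedge, packing_slip, tack_hammer, webbing_stretcher, twine_spool, torpedo_level, glue_jar from where it was at the start of the episode above 0.015 m).
It also fails if it takes over 67 s, if anything falls off the work surface, if the arm or the gripper's body presses on something with over 40 N, if the wrist force passes 120 N, or if a joint passes its speed limit or range.

## Robot

A 6-joint arm with a two-finger parallel gripper is mounted at the origin on the work surface. World frame = base frame: x ahead of the robot, y to its left, z up, the work surface at z = 0. Lengths are in m, angles in rad, forces in N, time in s.
With the tool pointing down it reaches from about 0.35 to 0.85 m from the base axis. Payload 8.1 kg.
Tool frame: the origin (TCP) lies between the finger pads; the fingertips stand 11 mm ahead of it and the grasp point (between the pads) lies 8 mm behind it (tips_ahead is the z of the fingertips in the tool frame, in m); z points along the fingers, y is the line along which they close (so a half turn about z gives the same grasp; the last joint's range is limited). The gripper opens to 93 mm and grips with 3 to 60 N. Pads are 15 mm wide; open, the fingers measure 128 mm over their backs; the gripper's body (75 mm by 188 mm) begins 65 mm behind the grasp point.
Start: joints at [-1.221, 0.13, 1.488, -0, 1.523, -0.085], TCP at [0.253, -0.544, 0.23] pointing down, gripper open.
Joint ranges: [-2.96, 2.96], [-0.89, 2.26], [0.02, 2.5], [-1.34, 4.48], [0, 2.73], [-2.66, 2.66]. Speed limits (rad/s): [2.39, 2.39, 2.79, 3.14, 3.14, 3.14].

## Interface

Orientations are given as a rotation vector (axis times angle).
In Python, from plant import read_state, read_camera, close_job, tips_ahead gives the robot as it stands. The module is installed in compiled form; this text tells all that it offers.
- The arm moves only by the tool move_arm, never from a script. Its argument "plan" is a list of rows, each a list of 7 numbers: the turn, a rotation vector about the tool's x, y, z in units of 6 degrees (1.0 is 6 degrees), then the shift along the tool's x, y, z in units of 25 mm (1.0 is 25 mm), then the finger opening in mm, from 0 to 93. A call has exactly 10 rows; each row shifts and turns the commanded pose from where the row before left it, along the tool's axes as they then stand; what a row does not reach is not made up. A row lasts 1/10 s, in which the tool goes at most 50 mm and 8.59 degrees, less where a joint would pass 70% of its speed; a pose out of reach is approached as far as the arm can. A call is refused whole if a number of a shift passes 1 or a number of a turn 1, either way. A call with a gripper value outside its range is refused whole. The fingers move at their own pace and stop on an object; "force" is the grip in N (left out, the last holds). Time passes only in rows, so rows that do not move let the fingers close, or fill a call up. It gives the time, the measured TCP pose, the force, the opening and the grip force at its end, in the units of the state.
- read_state(): the state, without advancing time (a new reading comes with each control period).
- read_camera(name): name is "scene" or "top" or "wrist"; returns a dict with "frame" (384x512x3 uint8, red, green, blue), "z_map" (384x512 float32, m along the optical axis (not along the pixel's ray), 0 where there is no reading), "fx", "fy", "cx", "cy" (pixels), "rvec" (rotation vector, rad) and "tvec" (3), from world to camera coordinates, as OpenCV has them. Camera axes: x right, y down, z forward; pixel columns grow to the right and rows downward; lengths in m; the calibration is good to about 2 mm. A picture is of the moment at which its call begins.
- close_job(): hands the job in; it is judged then, once.
The state is a dict: "t": time; "q": joint angles; "dq": joint speeds; "joint_torque": joint torques, N m; "tool_pos": TCP position; "orientation": TCP orientation; "force": force on the tool from outside, world axes, zero at the start; "wrist_torque": the same for the moment, N m; "opening": finger opening in m; "gripper_force": force on a finger pad.
Only numpy, scipy, OpenCV 4.12 (cv2) and the standard library are available. Lean on these libraries where they do the work, as an engineer would, in place of code of your own. Each camera call takes 0.05 s, during which the arm holds its last target. There are 200 camera calls.

## Working session

There is one attempt and no reset: what is moved stays moved. The work goes in short steps, Python scripts to look and compute and a tool call to move; the robot and the scene stay as the last step left them, time stands still between calls to the robot, and variables do not carry over. Pictures are saved under pics/ and viewed, at most 10 in all, crops included, and the job is handed in when it is done.

Besides the shell and the picture viewer there is one more tool, called after "Emit:" as name(argument=value, ...), one argument or row to a line, values as JSON. move_arm: Moves the arm, as the interface text tells. Its arguments: {"type":"object","properties":{"plan":{"type":"array","items":{"type":"array","items":{"type":"number"}}},"force":{"type":"number"}},"required":["plan"]}

```bash
mkdir -p pics && cat > h.py <<'E'
import numpy as np, cv2
from plant import *
def cam(n):
    c=read_camera(n); R=cv2.Rodrigues(np.array(c["rvec"],float))[0]; t=np.array(c["tvec"],float).ravel()
    z=c["z_map"]; v,u=np.mgrid[:z.shape[0],:z.shape[1]]
    P=np.stack([(u-c["cx"])/c["fx"]*z,(v-c["cy"])/c["fy"]*z,z],-1)
    c["W"]=(P-t)@R; c["R"]=R; c["t"]=t
    c["W"][z==0]=np.nan
    return c
def ray(c,u,v,h):
    d=np.array([(u-c["cx"])/c["fx"],(v-c["cy"])/c["fy"],1])@c["R"]; o=-c["R"].T@c["t"]
    return o+d*(h-o[2])/d[2]
E
python3 - <<'E'
from h import *
import pickle
for n in("top","scene"):
    c=cam(n); pickle.dump(c,open(n+".pkl","wb")); cv2.imwrite(f"pics/{n}0.png",cv2.resize(c["frame"][:,:,::-1],(800,600)))
    print(n,-c["R"].T@c["t"])
print(read_state())
E
```

```text
top [ 0.34992161 -0.04807034  1.37816672]
scene [1.02463258 0.56341043 1.11797157]
{'t': 0.1, 'q': array([-1.22140347e+00,  1.31107253e-01,  1.48917505e+00,  1.50571763e-05,
        1.52301020e+00, -8.53882904e-02]), 'dq': array([-0.00140826, -0.00297552, -0.00244744, -0.00024844, -0.00058526,
        0.00142625]), 'joint_torque': array([ 1.21348927e-03, -5.61341000e+01, -4.93094695e+01,  7.70786544e-02,
        2.91476317e-02, -9.77859031e-05]), 'tool_pos': array([ 0.25258582, -0.54368787,  0.22867687]), 'orientation': array([-3.06600371e+00, -6.77221092e-01,  3.27844687e-04]), 'force': array([-0.40738695,  0.33160576, -0.28297491]), 'wrist_torque': array([-0.03013354,  0.02815815,  0.0373787 ]), 'gripper_force': 0.0, 'opening': 0.09306082295787038}
```

View pics/top0.png

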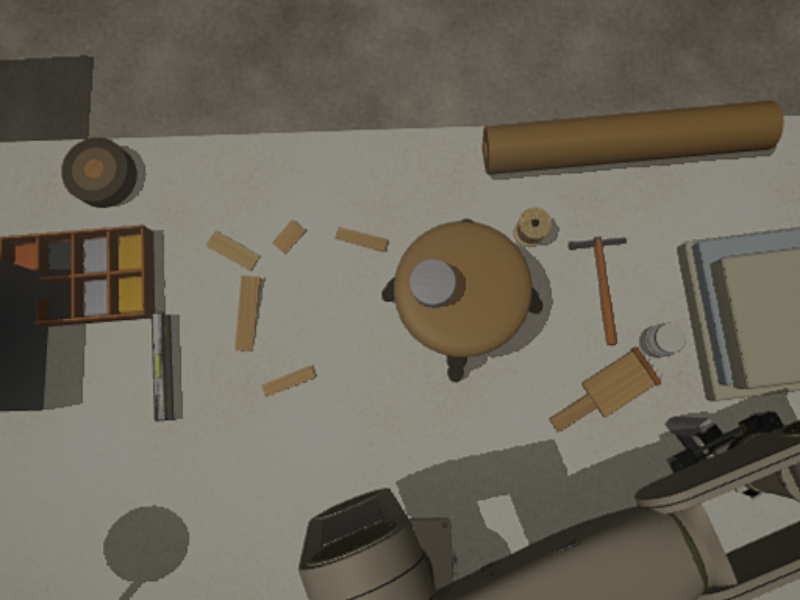

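View pics/scene0.png

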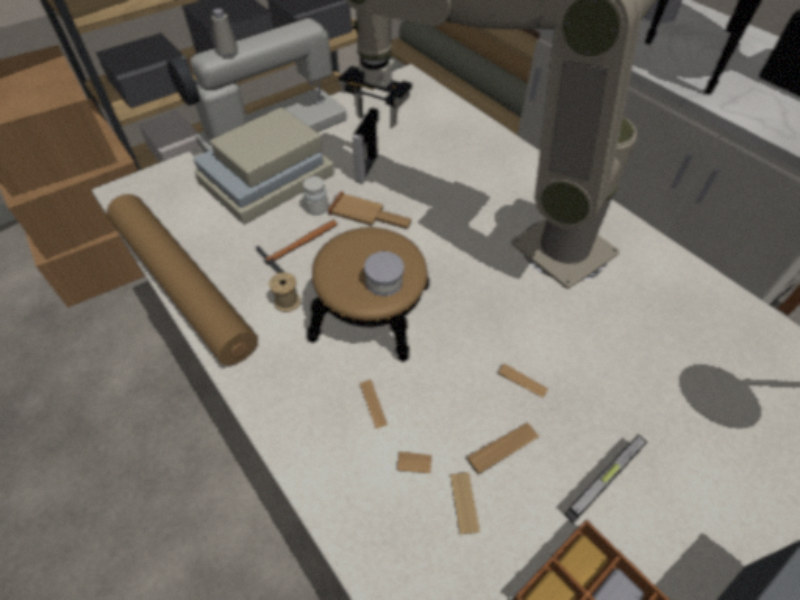

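Top view (800 px scale): the stool is at about (463,288), with the tin at (433,282). The short leg shows on the left at (390,290), and the long wedge lies at (248,313). The five wood pieces and the feet need measuring.

```bash
python3 - <<'E'
from h import *
import pickle
c=pickle.load(open("top.pkl","rb")); s=pickle.load(open("scene.pkl","rb"))
hsv=cv2.cvtColor(c["frame"],cv2.COLOR_RGB2HSV); W=c["W"]
m=((hsv[...,1]>95)&(hsv[...,2]>60)).astype(np.uint8)
m[:, :90]=0; m[270:,:]=0
cs,_=cv2.findContours(m,cv2.RETR_EXTERNAL,cv2.CHAIN_APPROX_NONE)
for k in cs:
    if cv2.contourArea(k)<60: continue
    p=np.array([ray(c,u,v,0.008)[:2] for u,v in k[:,0]],np.float32)
    r=cv2.minAreaRect(p); b=cv2.boxPoints(r)
    mm=np.zeros_like(m); cv2.drawContours(mm,[k],-1,1,-1); w=W[mm>0]
    # axis and slope
    ev=np.linalg.svd(p-p.mean(0),full_matrices=False)[2][0]
    t=(w[:,:2]-np.array(r[0]))@ev; ok=np.isfinite(t)
    sl=np.polyfit(t[ok],w[ok,2],1)
    print(k[:,0].mean(0).round(),"c",np.round(r[0],4),"size",np.round(r[1],4),"ax",ev.round(3),"slope,h",sl.round(4))
# pad plane
cz=W[...,2]
pad=(cz>0.165)&(cz<0.215)&(hsv[...,1]>95)&(np.hypot(W[...,0]-0.35-0.0,0)<9)
pad[:, :240]=0; pad[:,350:]=0
w=W[pad]; A=np.c_[w[:,:2],np.ones(len(w))]; co=np.linalg.lstsq(A,w[:,2],rcond=None)[0]
(pc,pr)=cv2.minEnclosingCircle(w[:,:2].astype(np.float32))
print("pad",co,pc,pr,"tilt",np.hypot(*co[:2]),"downdir",-co[:2]/np.hypot(*co[:2]),w[:,2].mean())
# low dark points both cams
pts={}
for n,k in(("top",c),("scene",s)):
    h=cv2.cvtColor(k["frame"],cv2.COLOR_RGB2HSV); X=k["W"]
    d=(h[...,2]<50)&(X[...,2]>0.004)&(X[...,2]<0.06)&(np.hypot(X[...,0]-pc[0],X[...,1]-pc[1])<0.2)
    nl,lab,st,ce=cv2.connectedComponentsWithStats(d.astype(np.uint8))
    for i in range(1,nl):
        if st[i,4]<4: continue
        x=X[lab==i]; lo=x[x[:,2]<0.035]
        rr=np.hypot(x[:,0]-pc[0],x[:,1]-pc[1])
        print(n,st[i],"mean",x.mean(0).round(4),"low",lo.mean(0).round(4) if len(lo) else None,"r",rr.min().round(3),rr.max().round(3))
E
```

```text
[184. 244.] c [0.4015 0.2307] size [0.0272 0.113 ] ax [ 0.324 -0.946] slope,h [0.0918 0.0075]
[388. 250.] c [ 0.3564 -0.4408] size [0.0899 0.2423] ax [ 0.486 -0.874] slope,h [0.0068 0.0186]
[158. 200.] c [0.5524 0.3216] size [0.0415 0.1648] ax [-0.996  0.089] slope,h [-0.0932  0.0102]
[387. 186.] c [ 0.5798 -0.4618] size [0.2336 0.022 ] ax [-0.998 -0.065] slope,h [0.0045 0.0205]
[149. 160.] c [0.695  0.3565] size [0.1171 0.0367] ax [-0.531 -0.848] slope,h [-0.0053  0.0054]
[231. 153.] c [0.7124 0.0684] size [0.1117 0.0268] ax [-0.281 -0.96 ] slope,h [0.0898 0.0077]
[ 91. 173.] c [0.6576 0.559 ] size [0.2042 0.0071] ax [-0.999 -0.047] slope,h [-0.057   0.0504]
[296. 185.] c [ 0.5964 -0.1524] size [0.2986 0.2964] ax [-0.784  0.62 ] slope,h [0.0167 0.1907]
[185. 151.] c [0.724  0.2306] size [0.0384 0.0674] ax [-0.748  0.664] slope,h [-0.0844  0.005 ]
[340. 144.] c [ 0.7367 -0.3176] size [0.0648 0.0707] ax [-0.424  0.906] slope,h [-0.0742  0.0784]
[402.  87.] c [ 0.9355 -0.5505] size [0.1066 0.678 ] ax [-0.071  0.997] slope,h [-0.0036  0.0946]
pad [ 0.00244363 -0.04946048  0.17621042] (0.5673893690109253, -0.13989867269992828) 0.1333605945110321 tilt 0.04952080852068252 downdir [-0.0493455   0.99878177] 0.18491829334260917
top [245 185   7   8  25] mean [0.5746 0.0118 0.0414] low [0.5717 0.0083 0.0329] r 0.14 0.161
top [338 192   9   9  31] mean [ 0.5412 -0.3072  0.0403] low [ 0.5382 -0.3163  0.01  ] r 0.153 0.183
top [287 236  10   8  43] mean [ 0.403  -0.129   0.0369] low [ 0.4004 -0.1309  0.0257] r 0.153 0.174
scene [197 209   8  10  59] mean [ 0.7272 -0.1532  0.0365] low [ 0.7289 -0.1526  0.0253] r 0.143 0.173
scene [254 220   7  11  60] mean [0.5895 0.0171 0.0364] low [0.5887 0.0202 0.0234] r 0.148 0.166
```

Emit:
move_arm(
  plan=[
    [0, 0, 0, 0.98, -0.9, -1, 93],
    [0, 0, 0, 0.98, -0.9, -1, 93],
    [0, 0, 0, 0.98, -0.9, -1, 93],
    [0, 0, 0, 0.98, -0.9, -1, 93],
    [0, 0, 0, 0.98, -0.9, -1, 93],
    [0, 0, 0, 0.98, -0.9, -1, 93],
    [0, 0, 0, 0.98, -0.9, 0, 93],
    [0, 0, 0, 0.98, -0.9, 0, 93],
    [0, 0, 0, 0.98, -0.9, 0, 93],
    [0, 0, 0, 0.98, -0.9, 0, 93],
  ],
)

```text
t: 1.1
tool_pos: [0.3804, -0.2355, 0.3793]
orientation: [-3.067, -0.677, 0.0]
force: [0.2, 0.1, -0.6]
opening: 0.0931
gripper_force: 0.0
```

Emit:
move_arm(
  plan=[
    [0, 0, 0, 0.98, -0.9, 0, 93],
    [0, 0, 0, 0.98, -0.9, 0, 93],
    [0, 0, 0, 0.98, -0.9, 0, 93],
    [0, 0, 0, 0.98, -0.9, 0, 93],
    [0, 0, 0, 0.98, -0.9, 0, 93],
    [0, 0, 0, 0.98, -0.9, 0, 93],
    [0, 0, 0, 0.98, -0.9, 0, 93],
    [0, 0, 0, 0.98, -0.9, 0, 93],
    [0, 0, 0, 0.98, -0.9, 0, 93],
    [0, 0, 0, 0.98, -0.9, 0, 93],
  ],
)

```text
t: 2.1
tool_pos: [0.5078, 0.0718, 0.3792]
orientation: [-3.067, -0.678, 0.001]
force: [0.1, -0.2, -0.4]
opening: 0.0929
gripper_force: 0.0
```

Emit:
move_arm(
  plan=[
    [0, 0, 0, 0.98, -0.9, 0, 93],
    [0, 0, 0, 0.98, -0.9, 0, 93],
    [0, 0, 0, 0.98, -0.9, 0, 93],
    [0, 0, 0, 0.98, -0.9, 0, 93],
    [0, 0, 0, 0.98, -0.9, 0, 93],
    [0, 0, 1, 0, 0, 0.6, 93],
    [0, 0, 1, 0, 0, 0.6, 93],
    [0, 0, 1, 0, 0, 0.6, 93],
    [0, 0, 1, 0, 0, 0.6, 93],
    [0, 0, 1, 0, 0, 0.6, 93],
  ],
)

```text
t: 3.1
tool_pos: [0.5711, 0.224, 0.3033]
orientation: [3.138, -0.146, -0.002]
force: [0.2, 0.5, -0.2]
opening: 0.0932
gripper_force: 0.0
```

Emit:
move_arm(
  plan=[
    [0, 0, 0, 0.18, -0.64, 0.9, 93],
    [0, 0, 0, 0.18, -0.64, 0.9, 93],
    [0, 0, 0, 0.18, -0.64, 0.9, 93],
    [0, 0, 0, 0.18, -0.64, 0.9, 93],
    [0, 0, 0, 0.18, -0.64, 0.9, 93],
    [0, 0, 0, 0.18, -0.64, 0.9, 93],
    [0, 0, 0, 0, 0, 0, 93],
    [0, 0, 0, 0, 0, 0, 93],
    [0, 0, 0, 0, 0, 0, 93],
    [0, 0, 0, 0, 0, 0, 93],
  ],
)

```text
t: 4.1
tool_pos: [0.6076, 0.3169, 0.1718]
orientation: [-3.137, 0.14, -0.004]
force: [-0.7, -1.2, 0.5]
opening: 0.093
gripper_force: 0.0
```

```bash
python3 - <<'E'
from h import *
import pickle
c=cam("wrist"); pickle.dump(c,open("w1.pkl","wb")); cv2.imwrite("pics/w1.png",c["frame"][:,:,::-1])
print(-c["R"].T@c["t"],c["R"][2])
E
```

```text
[0.67851985 0.31023468 0.32647854] [-0.2603424   0.02268336 -0.96524986]
```

View pics/w1.png

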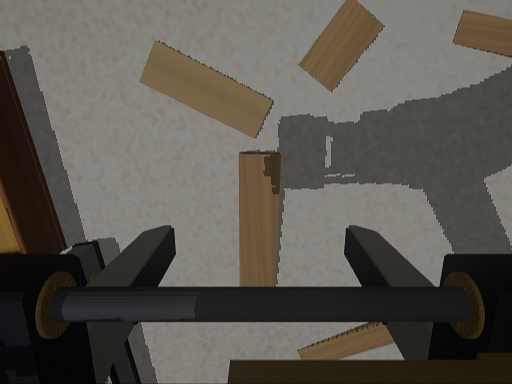

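The wedge lies squarely between the fingers, with its butt at (260,152). I go down and grip.

Emit:
move_arm(
  plan=[
    [0, 0, 0, 0, 0, 1, 80],
    [0, 0, 0, 0, 0, 1, 80],
    [0, 0, 0, 0, 0, 1, 80],
    [0, 0, 0, 0, 0, 1, 80],
    [0, 0, 0, 0, 0, 1, 80],
    [0, 0, 0, 0, 0, 0.6, 80],
    [0, 0, 0, 0, 0, 0.4, 80],
    [0, 0, 0, 0, 0, 0.3, 80],
    [0, 0, 0, 0, 0, 0, 80],
    [0, 0, 0, 0, 0, 0, 80],
  ],
  force=20,
)

```text
t: 5.15
tool_pos: [0.6075, 0.3175, 0.0133]
orientation: [-3.138, 0.139, -0.002]
force: [0.1, -0.2, -0.2]
opening: 0.0799
gripper_force: 0.0
```

Emit:
move_arm(
  plan=[
    [0, 0, 0, 0, 0, 0, 30],
    [0, 0, 0, 0, 0, 0, 30],
    [0, 0, 0, 0, 0, 0, 30],
    [0, 0, 0, 0, 0, 0, 30],
    [0, 0, 0, 0, 0, 0, 30],
    [0, 0, 0, 0, 0, 0, 30],
    [0, 0, 0, 0, 0, 0, 30],
    [0, 0, 0, 0, 0, 0, 30],
    [0, 0, 0, 0, 0, 0, 30],
    [0, 0, 0, 0, 0, 0, 30],
  ],
  force=20,
)

```text
t: 6.15
tool_pos: [0.6067, 0.3172, 0.0122]
orientation: [-3.138, 0.139, 0.0]
force: [-0.9, 0.2, 0.7]
opening: 0.04
gripper_force: 20.0
```

Emit:
move_arm(
  plan=[
    [0, 0, 0, 0, 0, -1, 30],
    [0, 0, 0, 0, 0, -1, 30],
    [0, 0, 0, 0, 0, -1, 30],
    [0, 0, -1, 0, 0, -1, 30],
    [0, 0, -1, 0, 0, 0, 30],
    [0, 0, -1, 0, 0, 0, 30],
    [0, 0, -1, 0, 0, 0, 30],
    [0, 0, -1, 0, 0, 0, 30],
    [0, 0, -1, 0, 0, 0, 30],
    [0, 0, -1, 0, 0, 0, 30],
  ],
)

```text
t: 7.15
tool_pos: [0.6066, 0.3171, 0.1119]
orientation: [2.978, 1.001, -0.001]
force: [0.9, 0.5, -1.1]
opening: 0.0398
gripper_force: 20.0
```

Emit:
move_arm(
  plan=[
    [0, 0, -1, 0, 0, 0, 30],
    [0, 0, -1, 0, 0, 0, 30],
    [0, 0, -1, 0, 0, 0, 30],
    [0, 0, -1, 0, 0, 0, 30],
    [0, 0, -1, 0, 0, 0, 30],
    [0, 0, -1, 0, 0, 0, 30],
    [0, 0, -1, 0, 0, 0, 30],
    [0, 0, -0.9, 0, 0, 0, 30],
    [0, 0, 0, 0, 0, 0, 30],
    [0, 0, 0, 0, 0, 0, 30],
  ],
)

```text
t: 8.15
tool_pos: [0.6067, 0.3172, 0.112]
orientation: [-2.332, -2.105, 0.0]
force: [-0.3, 0.1, -0.4]
opening: 0.0398
gripper_force: 20.0
```

```bash
python3 - <<'E'
from h import *
import pickle
s=read_state(); print(s["q"].round(3),cv2.Rodrigues(s["orientation"])[0].round(3).tolist())
c=cam("wrist"); pickle.dump(c,open("w2.pkl","wb")); cv2.imwrite("pics/w2.png",c["frame"][:,:,::-1])
E
```

```text
[ 0.407  0.431  1.349 -0.     1.362  0.509] [[0.102, 0.995, -0.0], [0.995, -0.102, -0.0], [-0.0, -0.0, -1.0]]
```

View pics/w2.png

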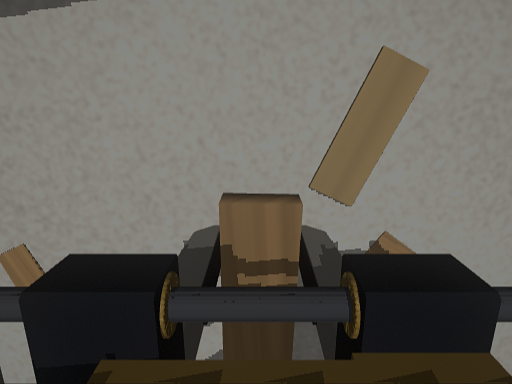

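```bash
python3 - <<'E'
from h import *
import pickle
c=cam("top"); s=cam("scene"); pickle.dump((c,s),open("ts.pkl","wb"))
a=cv2.resize(c["frame"][130:255,230:365],None,fx=3,fy=3,interpolation=cv2.INTER_CUBIC)
b=cv2.resize(s["frame"][150:260,180:310],(int(130*375/110),375),interpolation=cv2.INTER_CUBIC)
p=np.hstack([a[:375,:400],b[:,:400]])
p=(255*(p/255.)**0.55).astype(np.uint8); print(p.shape)
cv2.imwrite("pics/crop.png",p[:,:,::-1])
E
```

```text
(375, 800, 3)
```

View pics/crop.png

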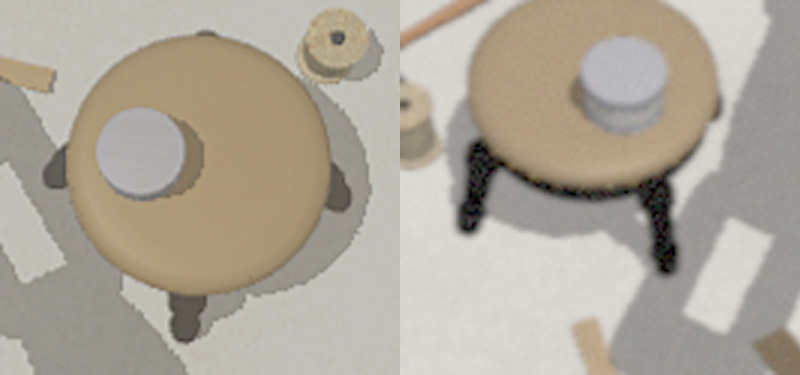

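The crop shows the short foot at (55,172) in the top half, that is full (248,187). In the scene half it is at (666,265), full (258,228). I turn these into positions and check the tip of the held wedge.

```bash
python3 - <<'E'
from h import *
import pickle
c,s=pickle.load(open("ts.pkl","rb"))
for z in(0.006,0.014):
    print(z,"T short",ray(c,248.3,187.3,z)[:2].round(4),"sideB",ray(c,291.7,239.3,z)[:2].round(4),"far",ray(c,344,196,z)[:2].round(4),
      "S short",ray(s,258,227.7,z)[:2].round(4),"sideA",ray(s,199.9,215.1,z)[:2].round(4))
for n,k in(("T",c),("S",s)):
    h=cv2.cvtColor(k["frame"],cv2.COLOR_RGB2HSV); X=k["W"]
    # dark leg silhouettes: lowest points
    d=((h[...,2]<45)&(np.hypot(X[...,0]-.567,X[...,1]+.147)<.2)&(X[...,2]<.13)&(X[...,2]>0.0))
    nl,lab,st,ce=cv2.connectedComponentsWithStats(d.astype(np.uint8))
    for i in range(1,nl):
        if st[i,4]>8:
            x=X[lab==i]; 
            print(n,st[i])
            for a,b in((-.01,.03),(.03,.06),(.06,.1)):
                q=x[(x[:,2]>a)&(x[:,2]<b)]
                if len(q): print("   ",len(q),q.mean(0).round(4))
    w=X[(h[...,1]>80)&(X[...,2]>.09)&(X[...,2]<.135)&(np.abs(X[...,0]-.6)<.06)&(X[...,1]>.1)&(X[...,1]<.32)]
    if len(w): print("wedge",len(w),w.min(0).round(4),w.max(0).round(4),np.median(w[w[:,1]<w[:,1].min()+.03],0).round(4))
E
```

```text
0.006 T short [0.5891 0.0099] sideB [ 0.4073 -0.1328] far [ 0.5499 -0.316 ] S short [0.5826 0.0141] sideA [ 0.725  -0.1657]
0.014 T short [0.5877 0.0096] sideB [ 0.407  -0.1323] far [ 0.5488 -0.3145] S short [0.5858 0.0181] sideA [ 0.7272 -0.1605]
T [245 179   7  14  52]
    1 [0.572  0.     0.0299]
    19 [0.5744 0.013  0.0403]
    6 [0.5749 0.0083 0.068 ]
T [339 191   8   9  40]
    24 [ 0.5423 -0.307   0.0451]
    10 [ 0.5406 -0.2963  0.0776]
T [287 229  12  15  99]
    6 [ 0.3952 -0.1311  0.0165]
    32 [ 0.4035 -0.1292  0.0413]
    26 [ 0.4117 -0.1261  0.0778]
wedge 489 [0.5726 0.1771 0.0958] [0.6258 0.3106 0.1206] [0.5921 0.1934 0.1032]
S [197 191  17  27 176]
    14 [ 0.7243 -0.1579  0.0189]
    43 [ 0.726  -0.153   0.0434]
    47 [ 0.7161 -0.1488  0.0808]
S [221 195  44  36 269]
    17 [0.5896 0.022  0.0173]
    47 [0.5877 0.0163 0.0413]
    48 [0.5884 0.0097 0.0795]
wedge 186 [0.5767 0.1828 0.0987] [0.6186 0.3182 0.126 ] [0.5942 0.1994 0.1033]
```

Emit:
move_arm(
  plan=[
    [0, 0, 0, -0.9, 0.09, 0, 30],
    [0, 0, 0, -0.9, 0.09, 0.5, 30],
    [0, 0, 0, -0.9, 0.09, 0.8, 30],
    [0, 0, 0, -0.9, 0.08, 1, 30],
    [0, 0, 0, 0, 0, 1, 30],
    [0, 0, 0, 0, 0, 0.4, 30],
    [0, 0, 0, 0, 0, 0.2, 30],
    [0, 0, 0, 0, 0, 0.05, 30],
    [0, 0, 0, 0, 0, 0.03, 30],
    [0, 0, 0, 0, 0, 0, 30],
  ],
)

```text
t: 9.3
tool_pos: [0.6074, 0.2275, 0.014]
orientation: [2.328, 2.108, 0.003]
force: [-0.2, 0.2, -0.5]
opening: 0.0397
gripper_force: 20.0
```

Emit:
move_arm(
  plan=[
    [0, 0, 0, 0, 0, 0, 50],
    [0, 0, 0, 0, 0, 0, 50],
    [0, 0, 0, 0, 0, 0, 50],
    [0, 0, 0, 0, 0, 0, 50],
    [0, 0, 0, 0, 0, 0, 30],
    [0, 0, 0, 0, 0, 0, 30],
    [0, 0, 0, 0, 0, 0, 30],
    [0, 0, 0, 0, 0, 0, 30],
    [0, 0, 0, 0, 0, 0, 30],
    [0, 0, 0, 0, 0, 0, 30],
  ],
  force=20,
)

```text
t: 10.3
tool_pos: [0.6065, 0.2268, 0.0126]
orientation: [2.329, 2.108, -0.0]
force: [0.1, -0.2, -0.1]
opening: 0.04
gripper_force: 20.0
```

```bash
python3 - <<'E'
from h import *
import pickle
c=cam("top"); s=cam("scene"); pickle.dump((c,s),open("ts2.pkl","wb"))
a=cv2.resize(c["frame"][140:265,150:285],None,fx=3,fy=3,interpolation=cv2.INTER_CUBIC)
b=cv2.resize(s["frame"][190:300,220:350],(int(130*375/110),375),interpolation=cv2.INTER_CUBIC)
p=np.hstack([a[:375,:400],b[:,:400]])
p=(255*(p/255.)**0.55).astype(np.uint8)
cv2.imwrite("pics/crop2.png",p[:,:,::-1])
st=read_state(); print(st["force"],st["tool_pos"])
E
```

```text
[-0.02856564  0.35885841 -0.71856705] [0.60652592 0.22677273 0.01261218]
```

View pics/crop2.png

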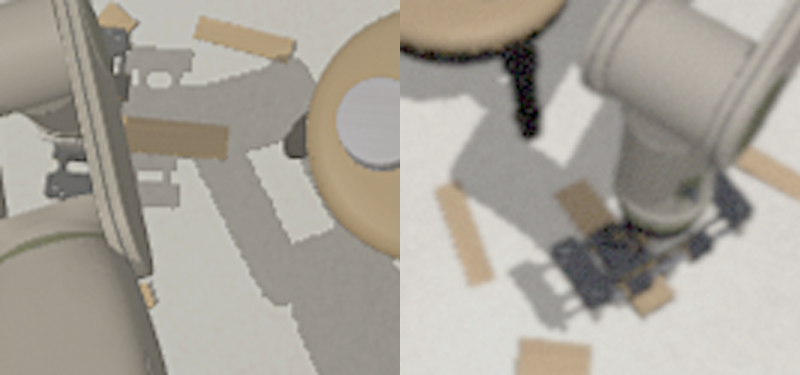

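The wedge lies flat, with its tip at crop (228,141) pointing at the short foot at (294,140). I advance with a 2 mm nudge towards +x.

Emit:
move_arm(
  plan=[
    [0, 0, 0, -0.3, 0.04, 0, 30],
    [0, 0, 0, -0.3, 0.04, 0, 30],
    [0, 0, 0, -0.3, 0, 0, 30],
    [0, 0, 0, -0.3, 0, 0, 30],
    [0, 0, 0, -0.3, 0, 0, 30],
    [0, 0, 0, -0.2, 0, 0, 30],
    [0, 0, 0, -0.1, 0, 0, 30],
    [0, 0, 0, -0.1, 0, 0, 30],
    [0, 0, 0, -0.1, 0, 0, 30],
    [0, 0, 0, 0, 0, 0, 30],
  ],
)

```text
t: 11.4
tool_pos: [0.6035, 0.1766, 0.0126]
orientation: [2.329, 2.108, -0.0]
force: [-0.1, -1.4, 1.1]
opening: 0.0398
gripper_force: 20.0
```

```bash
python3 - <<'E'
from h import *
c=cam("top"); s=cam("scene")
a=cv2.resize(c["frame"][140:265,180:315],None,fx=3,fy=3,interpolation=cv2.INTER_CUBIC)
b=cv2.resize(s["frame"][190:300,220:350],(int(130*375/110),375),interpolation=cv2.INTER_CUBIC)
p=np.hstack([a[:375,:400],b[:,:400]])
p=(255*(p/255.)**0.55).astype(np.uint8)
cv2.imwrite("pics/crop3.png",p[:,:,::-1])
st=read_state(); print(st["force"],st["tool_pos"])
E
```

```text
[-0.47203624 -1.18827763 -0.01963059] [0.60355984 0.17684119 0.01261983]
```

View pics/crop3.png

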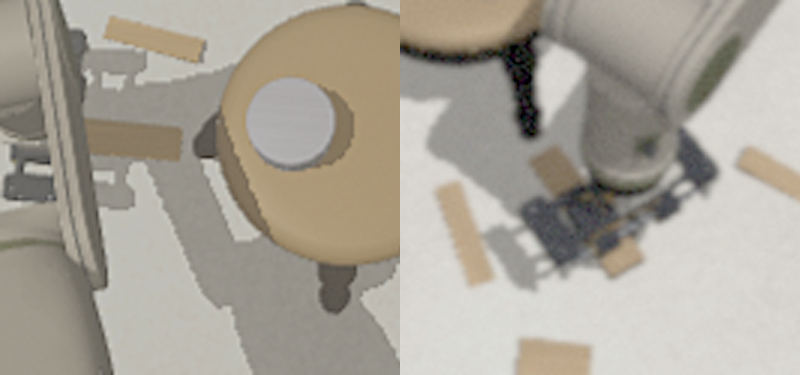

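The tip at (182,143) is lined up with the foot at (205,145), with about 10 mm to go. From here I push slowly.

Emit:
move_arm(
  plan=[
    [0, 0, 0, -0.06, 0, 0, 30],
    [0, 0, 0, -0.06, 0, 0, 30],
    [0, 0, 0, -0.06, 0, 0, 30],
    [0, 0, 0, -0.06, 0, 0, 30],
    [0, 0, 0, -0.06, 0, 0, 30],
    [0, 0, 0, -0.06, 0, 0, 30],
    [0, 0, 0, -0.06, 0, 0, 30],
    [0, 0, 0, -0.06, 0, 0, 30],
    [0, 0, 0, -0.06, 0, 0, 30],
    [0, 0, 0, -0.06, 0, 0, 30],
  ],
)

```text
t: 12.5
tool_pos: [0.6021, 0.1618, 0.0127]
orientation: [2.329, 2.108, 0.0]
force: [0.5, 0.7, 0.2]
opening: 0.0396
gripper_force: 20.0
```

Emit:
move_arm(
  plan=[
    [0, 0, 0, -0.04, 0, 0, 30],
    [0, 0, 0, -0.04, 0, 0, 30],
    [0, 0, 0, -0.04, 0, 0, 30],
    [0, 0, 0, -0.04, 0, 0, 30],
    [0, 0, 0, -0.04, 0, 0, 30],
    [0, 0, 0, -0.04, 0, 0, 30],
    [0, 0, 0, -0.04, 0, 0, 30],
    [0, 0, 0, -0.04, 0, 0, 30],
    [0, 0, 0, -0.04, 0, 0, 30],
    [0, 0, 0, -0.04, 0, 0, 30],
  ],
)

```text
t: 13.5
tool_pos: [0.6011, 0.1519, 0.0126]
orientation: [-2.329, -2.108, -0.0]
force: [0.3, -0.0, -0.1]
opening: 0.0397
gripper_force: 20.0
```

Emit:
move_arm(
  plan=[
    [0, 0, 0, -0.04, 0, 0, 30],
    [0, 0, 0, -0.04, 0, 0, 30],
    [0, 0, 0, -0.04, 0, 0, 30],
    [0, 0, 0, -0.04, 0, 0, 30],
    [0, 0, 0, -0.04, 0, 0, 30],
    [0, 0, 0, -0.04, 0, 0, 30],
    [0, 0, 0, -0.04, 0, 0, 30],
    [0, 0, 0, -0.04, 0, 0, 30],
    [0, 0, 0, -0.04, 0, 0, 30],
    [0, 0, 0, -0.04, 0, 0, 30],
  ],
)

```text
t: 14.5
tool_pos: [0.6001, 0.1422, 0.0127]
orientation: [-2.329, -2.109, -0.0]
force: [1.1, 3.5, -0.2]
opening: 0.0396
gripper_force: 20.0
```

Emit:
move_arm(
  plan=[
    [0, 0, 0, -0.04, 0, 0, 30],
    [0, 0, 0, -0.04, 0, 0, 30],
    [0, 0, 0, -0.04, 0, 0, 30],
    [0, 0, 0, -0.04, 0, 0, 30],
    [0, 0, 0, -0.04, 0, 0, 30],
    [0, 0, 0, -0.04, 0, 0, 30],
    [0, 0, 0, -0.04, 0, 0, 30],
    [0, 0, 0, -0.04, 0, 0, 30],
    [0, 0, 0, -0.04, 0, 0, 30],
    [0, 0, 0, -0.04, 0, 0, 30],
  ],
)

```text
t: 15.5
tool_pos: [0.5991, 0.1319, 0.0126]
orientation: [2.329, 2.108, -0.0]
force: [0.8, 3.4, -0.7]
opening: 0.04
gripper_force: 20.0
```

Emit:
move_arm(
  plan=[
    [0, 0, 0, -0.04, 0, 0, 30],
    [0, 0, 0, -0.04, 0, 0, 30],
    [0, 0, 0, -0.04, 0, 0, 30],
    [0, 0, 0, -0.04, 0, 0, 30],
    [0, 0, 0, -0.04, 0, 0, 30],
    [0, 0, 0, -0.04, 0, 0, 30],
    [0, 0, 0, -0.04, 0, 0, 30],
    [0, 0, 0, -0.04, 0, 0, 30],
    [0, 0, 0, -0.04, 0, 0, 30],
    [0, 0, 0, -0.04, 0, 0, 30],
  ],
)

```text
t: 16.5
tool_pos: [0.5981, 0.122, 0.0126]
orientation: [2.329, 2.108, 0.0]
force: [0.4, 2.3, -0.2]
opening: 0.0399
gripper_force: 20.0
```

```bash
cat > tilt.py <<'E'
from h import *
c=cam("top"); W=c["W"]; hsv=cv2.cvtColor(c["frame"],cv2.COLOR_RGB2HSV)
def fit(c):
    W=c["W"]; hsv=cv2.cvtColor(c["frame"],cv2.COLOR_RGB2HSV)
    p=(np.hypot(W[...,0]-.567,W[...,1]+.143)<.115)&(hsv[...,1]>95)&(W[...,2]>.16)&(W[...,2]<.21)
    w=W[p]; A=np.c_[w[:,:2]-[.567,-.147],np.ones(len(w))]; co=np.zeros(3)
    k=np.ones(len(w),bool)
    for _ in range(4):
        co=np.linalg.lstsq(A[k],w[k,2],rcond=None)[0]; r=w[:,2]-A@co; k=abs(r)<2.5*r[k].std()
    return co.round(4),k.sum()
import pickle
print("now",fit(c),"start",fit(pickle.load(open("top.pkl","rb"))),"ts",fit(pickle.load(open("ts.pkl","rb"))[0]))
print(read_state()["force"].round(2),read_state()["tool_pos"].round(4))
E
python3 tilt.py
```

```text
now (array([-0.0019, -0.0236,  0.1861]), np.int64(3756)) start (array([-0.0045, -0.0468,  0.1862]), np.int64(3748)) ts (array([-0.0047, -0.0473,  0.1863]), np.int64(3741))
[-0.44  1.96 -0.07] [0.5981 0.1219 0.0126]
```

Emit:
move_arm(
  plan=[
    [0, 0, 0, -0.03, 0, 0, 30],
    [0, 0, 0, -0.03, 0, 0, 30],
    [0, 0, 0, -0.03, 0, 0, 30],
    [0, 0, 0, -0.03, 0, 0, 30],
    [0, 0, 0, -0.03, 0, 0, 30],
    [0, 0, 0, -0.03, 0, 0, 30],
    [0, 0, 0, -0.03, 0, 0, 30],
    [0, 0, 0, -0.03, 0, 0, 30],
    [0, 0, 0, -0.03, 0, 0, 30],
    [0, 0, 0, -0.03, 0, 0, 30],
  ],
)

```text
t: 17.55
tool_pos: [0.5973, 0.1146, 0.0126]
orientation: [-2.329, -2.108, -0.0]
force: [0.6, 2.6, 0.3]
opening: 0.0396
gripper_force: 20.0
```

Emit:
move_arm(
  plan=[
    [0, 0, 0, -0.02, 0, 0, 30],
    [0, 0, 0, -0.02, 0, 0, 30],
    [0, 0, 0, -0.02, 0, 0, 30],
    [0, 0, 0, -0.02, 0, 0, 30],
    [0, 0, 0, -0.02, 0, 0, 30],
    [0, 0, 0, -0.02, 0, 0, 30],
    [0, 0, 0, -0.02, 0, 0, 30],
    [0, 0, 0, -0.02, 0, 0, 30],
    [0, 0, 0, 0, 0, 0, 30],
    [0, 0, 0, 0, 0, 0, 30],
  ],
)

```text
t: 18.55
tool_pos: [0.597, 0.1106, 0.0126]
orientation: [2.329, 2.108, -0.0]
force: [-0.7, 1.5, -1.1]
opening: 0.0396
gripper_force: 20.0
```

Emit:
move_arm(
  plan=[
    [0, 0, 0, -0.012, 0, 0, 30],
    [0, 0, 0, -0.012, 0, 0, 30],
    [0, 0, 0, -0.012, 0, 0, 30],
    [0, 0, 0, -0.012, 0, 0, 30],
    [0, 0, 0, -0.012, 0, 0, 30],
    [0, 0, 0, -0.012, 0, 0, 30],
    [0, 0, 0, -0.012, 0, 0, 30],
    [0, 0, 0, -0.012, 0, 0, 30],
    [0, 0, 0, -0.012, 0, 0, 30],
    [0, 0, 0, -0.012, 0, 0, 30],
  ],
)

```text
t: 19.55
tool_pos: [0.5967, 0.1077, 0.0126]
orientation: [-2.329, -2.109, 0.0]
force: [-0.7, 3.2, -1.1]
opening: 0.0397
gripper_force: 20.0
```

Emit:
move_arm(
  plan=[
    [0, 0, 0, -0.012, 0, 0, 30],
    [0, 0, 0, -0.012, 0, 0, 30],
    [0, 0, 0, -0.012, 0, 0, 30],
    [0, 0, 0, -0.012, 0, 0, 30],
    [0, 0, 0, -0.012, 0, 0, 30],
    [0, 0, 0, -0.012, 0, 0, 30],
    [0, 0, 0, -0.012, 0, 0, 30],
    [0, 0, 0, -0.012, 0, 0, 30],
    [0, 0, 0, -0.012, 0, 0, 30],
    [0, 0, 0, -0.012, 0, 0, 30],
  ],
)

```text
t: 20.55
tool_pos: [0.5963, 0.1047, 0.0126]
orientation: [-2.329, -2.108, 0.0]
force: [0.3, 2.7, -0.1]
opening: 0.0395
gripper_force: 20.0
```

Emit:
move_arm(
  plan=[
    [0, 0, 0, -0.012, 0, 0, 30],
    [0, 0, 0, -0.012, 0, 0, 30],
    [0, 0, 0, -0.012, 0, 0, 30],
    [0, 0, 0, -0.012, 0, 0, 30],
    [0, 0, 0, -0.012, 0, 0, 30],
    [0, 0, 0, -0.012, 0, 0, 30],
    [0, 0, 0, -0.012, 0, 0, 30],
    [0, 0, 0, -0.012, 0, 0, 30],
    [0, 0, 0, -0.012, 0, 0, 30],
    [0, 0, 0, -0.012, 0, 0, 30],
  ],
)

```text
t: 21.55
tool_pos: [0.5961, 0.1018, 0.0126]
orientation: [-2.329, -2.109, -0.0]
force: [1.9, 4.4, 0.3]
opening: 0.0397
gripper_force: 20.0
```

```bash
python3 tilt.py
```

```text
now (array([-0.0008, -0.0125,  0.186 ]), np.int64(3761)) start (array([-0.0045, -0.0468,  0.1862]), np.int64(3748)) ts (array([-0.0047, -0.0473,  0.1863]), np.int64(3741))
[-0.18  3.86 -0.47] [0.5961 0.1018 0.0126]
```

Emit:
move_arm(
  plan=[
    [0, 0, 0, -0.008, 0, 0, 30],
    [0, 0, 0, -0.008, 0, 0, 30],
    [0, 0, 0, -0.008, 0, 0, 30],
    [0, 0, 0, -0.008, 0, 0, 30],
    [0, 0, 0, -0.008, 0, 0, 30],
    [0, 0, 0, -0.008, 0, 0, 30],
    [0, 0, 0, -0.008, 0, 0, 30],
    [0, 0, 0, -0.008, 0, 0, 30],
    [0, 0, 0, -0.008, 0, 0, 30],
    [0, 0, 0, -0.008, 0, 0, 30],
  ],
)

```text
t: 22.6
tool_pos: [0.5959, 0.0998, 0.0127]
orientation: [-2.329, -2.108, -0.0]
force: [1.4, 5.2, -0.3]
opening: 0.0399
gripper_force: 20.0
```

Emit:
move_arm(
  plan=[
    [0, 0, 0, -0.005, 0, 0, 30],
    [0, 0, 0, -0.005, 0, 0, 30],
    [0, 0, 0, -0.005, 0, 0, 30],
    [0, 0, 0, -0.005, 0, 0, 30],
    [0, 0, 0, -0.005, 0, 0, 30],
    [0, 0, 0, -0.005, 0, 0, 30],
    [0, 0, 0, -0.005, 0, 0, 30],
    [0, 0, 0, -0.005, 0, 0, 30],
    [0, 0, 0, -0.005, 0, 0, 30],
    [0, 0, 0, -0.005, 0, 0, 30],
  ],
)

```text
t: 23.6
tool_pos: [0.5958, 0.0988, 0.0126]
orientation: [-2.329, -2.108, -0.0]
force: [0.2, 5.8, -0.8]
opening: 0.0394
gripper_force: 20.0
```

Emit:
move_arm(
  plan=[
    [0, 0, 0, -0.005, 0, 0, 30],
    [0, 0, 0, -0.005, 0, 0, 30],
    [0, 0, 0, -0.005, 0, 0, 30],
    [0, 0, 0, -0.005, 0, 0, 30],
    [0, 0, 0, -0.005, 0, 0, 30],
    [0, 0, 0, -0.005, 0, 0, 30],
    [0, 0, 0, -0.005, 0, 0, 30],
    [0, 0, 0, -0.005, 0, 0, 30],
    [0, 0, 0, -0.005, 0, 0, 30],
    [0, 0, 0, -0.005, 0, 0, 30],
  ],
)

```text
t: 24.6
tool_pos: [0.5956, 0.0977, 0.0126]
orientation: [-2.329, -2.108, -0.001]
force: [1.1, 7.3, -1.9]
opening: 0.0396
gripper_force: 20.0
```

```bash
python3 tilt.py
```

```text
now (array([-0.0007, -0.0116,  0.1861]), np.int64(3742)) start (array([-0.0045, -0.0468,  0.1862]), np.int64(3748)) ts (array([-0.0047, -0.0473,  0.1863]), np.int64(3741))
[ 1.09  7.23 -1.55] [0.5956 0.0977 0.0126]
```

The push climbed to 7.3 N while the tilt stopped changing, so the far foot bears on the bench. I release and withdraw.

Emit:
move_arm(
  plan=[
    [0, 0, 0, 0, 0, 0, 46],
    [0, 0, 0, 0, 0, 0, 52],
    [0, 0, 0, 0, 0, 0, 60],
    [0, 0, 0, 0, 0, 0, 60],
    [0, 0, 0, 0, 0, 0, 60],
    [0, 0, 0, 0, 0, -0.1, 60],
    [0, 0, 0, 0, 0, -0.3, 60],
    [0, 0, 0, 0, 0, -0.6, 60],
    [0, 0, 0, 0.5, 0, -0.8, 60],
    [0, 0, 0, 0.8, 0, -0.8, 60],
  ],
)

```text
t: 25.65
tool_pos: [0.5992, 0.129, 0.0797]
orientation: [2.33, 2.106, 0.001]
force: [0.3, -0.7, -0.4]
opening: 0.0602
gripper_force: 0.0
```

Emit:
move_arm(
  plan=[
    [0, 0, 0, 0.8, 0, -0.8, 60],
    [0, 0, 0, 0.8, 0, -0.8, 60],
    [0, 0, 0, 0.8, 0, -0.8, 60],
    [0, 0, 0, 0.8, 0, -0.8, 60],
    [0, 0, 0, 0.8, 0, -0.5, 60],
    [0, 0, 0, 0.8, 0, 0, 60],
    [0, 0, 0, 0.5, 0, 0, 60],
    [0, 0, 0, 0, 0, 0, 60],
    [0, 0, 0, 0, 0, 0, 60],
    [0, 0, 0, 0, 0, 0, 60],
  ],
)

```text
t: 26.65
tool_pos: [0.6116, 0.2604, 0.1691]
orientation: [-2.329, -2.107, 0.003]
force: [-0.3, -0.1, 0.2]
opening: 0.0601
gripper_force: 0.0
```

```bash
python3 tilt.py; python3 - <<'E'
from h import *
c=cam("top"); s=cam("scene")
a=cv2.resize(c["frame"][130:255,215:350],None,fx=3,fy=3,interpolation=cv2.INTER_CUBIC)
b=cv2.resize(s["frame"][150:260,180:310],(int(130*375/110),375),interpolation=cv2.INTER_CUBIC)
p=np.hstack([a[:375,:400],b[:,:400]])
p=(255*(p/255.)**0.55).astype(np.uint8)
cv2.imwrite("pics/crop4.png",p[:,:,::-1])
E
```

```text
now (array([-0.0009, -0.0104,  0.1861]), np.int64(3741)) start (array([-0.0045, -0.0468,  0.1862]), np.int64(3748)) ts (array([-0.0047, -0.0473,  0.1863]), np.int64(3741))
[ 0.12 -0.05  0.03] [0.6117 0.2604 0.1693]
```

View pics/crop4.png

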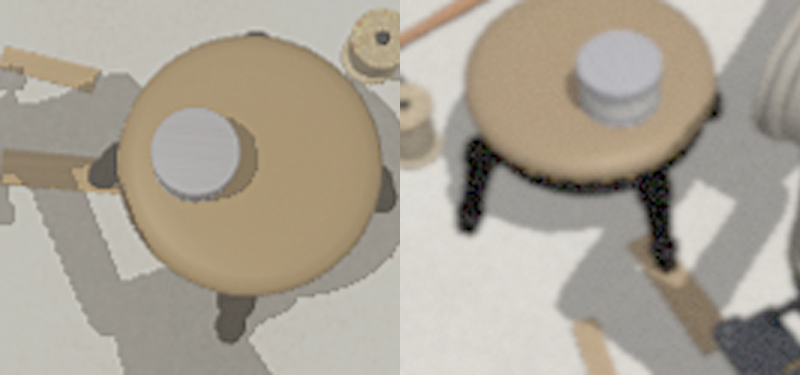

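The wedge lies under the short foot, which stands on it at (665,262) in the scene half. The tin stands at (195,152), and the residual lean of about 0.010 rad is inside the limit. The gripper is clear, so I hand in.

```bash
python3 -c "
from plant import close_job
print(close_job())"
```

```text
the job is handed in; nothing more can be done
None
```

I handed the job in at about 27 s; the hand-in gave no verdict. The long wedge is in under the short foot and released, and the stool leans about 0.010 rad by the depth camera (limit 0.016). I take the far foot to be bearing because the push climbed to 7.3 N, but I did not measure that contact directly.

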